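# Free the seized wing latch of a damper box and lift out its access panel

### The arm

A 6-joint arm with a two-finger parallel gripper is mounted at the origin on a cart in front of the work surface, level with it; the furniture and walls round the work are solid. World frame = base frame: x ahead of the robot, y to its left, z up, the work surface at z = 0. Lengths are in m, angles in rad, forces in N, time in s.
With the tool pointing down it reaches from about 0.425 to 0.95 m from the base axis. Payload 3.5 kg.
Tool frame: the origin (TCP) lies between the finger pads; the fingertips stand 19 mm ahead of it and the grasp point (between the pads) is the TCP (ctrl.nose_length is the distance from the TCP to the fingertips, in m); z points along the fingers, y is the line along which they close (so a half turn about z gives the same grasp; the last joint's range is limited). The gripper opens to 85 mm and grips with 20 to 120 N. Pads are 22 mm wide; open, the fingers measure 114 mm over their backs; the gripper's body (76 mm by 85 mm) begins 54 mm behind the grasp point. The pads swing forward as they close: fully open they stand 13 mm farther back than shut.
Start: joints at [1.107, 0.286, 1.577, -0, 1.279, -0.15], TCP at [0.208, 0.642, 0.25] pointing down, gripper open.
Joint ranges: [-2.77, 2.77], [-0.9, 2.22], [0.21, 2.48], [-1.53, 4.67], [0.24, 2.81], [-2.84, 2.84]. Speed limits (rad/s): [2.79, 2.79, 3.14, 3.14, 3.14, 3.14].

### API

Orientations are given as a unit quaternion [x, y, z, w].
In Python, from plant import ctrl gives the robot as it stands.
- The arm moves only by the tool apply_moves, never from a script. Its argument "series" is a list of rows, each a list of 6 numbers: the shift along the world's x, y, z scaled (see below), then the turn, a rotation vector about the world's x, y, z scaled (see below). A call has 1 to 20 rows; each row is the pose to reach, as a shift and turn from the pose commanded when the call began; what a row does not reach only later rows make up. The controller multiplies each number of a shift by 0.8 m and each number of a turn by 45 degrees. A row lasts 1/8 s, in which the tool goes at most 62.5 mm and 10.7 degrees, less where a joint would pass 70% of its speed; a pose out of reach is approached as far as the arm can. A call with a number of a shift or a turn outside -1 to 1 is refused whole. A call with a gripper value outside its range is refused whole. "jaw" is the opening, from 0 (shut) to 1 (fully open), set as the call begins (left out, the last holds). The fingers move at their own pace and stop on an object; "squeeze" is the grip in N (left out, the last holds). Time passes only in rows, so rows that repeat a pose let the fingers close. It gives the time, the measured TCP pose, the force, the opening and the grip force at its end, in the units of the state.
- ctrl.get_state(): the state, without advancing time (a new reading comes with each control period).
- ctrl.read_camera(name): name is "scene" or "top"; returns the picture (420x560x3 uint8, red, green, blue); there is no depth.
- ctrl.get_calibration(name): a dict with "fx", "fy", "cx", "cy" (pixels), "xyz" and "orientation" of the camera in the world. Camera axes: x right, y up, looking along -z (the intrinsics and any distortion apply to the point x, -y, -z); pixel columns grow to the right and rows downward; lengths in m; the calibration is good to about 2 mm. A picture is of the moment at which its call begins. get_calibration takes no time and is no camera call.
- ctrl.sign_off(): hands the job in; it is judged then, once.
Trained networks look in the newest picture that a camera, given by its name, has taken for a name from the list of things; names that differ only in an ending like _2 or _b are one class to them, and where a whole thing is asked for, a point or a joint stands for the part that bears it (a point fixed in the world has none). Each returns a list of dicts, best first, with "p" (0 to 1); they miss things now and then, are a little off and sometimes report something else, mostly with a low value. They report only what shows in the picture. A call takes as long as a camera call.
- ctrl.boxes_of(thing, camera): "xy" ([column, row] as shares, 0 to 1, of the picture: columns of its width, rows of its height, amid what is visible of it).
- ctrl.silhouettes(thing, camera): "pixels" (420x560 bool, what is visible of it) and "xy" ([column, row] as shares, 0 to 1, of the picture: columns of its width, rows of its height, amid what is visible of it).
The state is a dict: "time": time; "qpos": joint angles; "dq": joint speeds; "joint_efforts": joint torques, N m; "eef_pos": TCP position; "tcp_rot": TCP orientation; "contact_force": force on the tool from outside, world axes, zero at the start; "wrist_torque": the same for the moment, N m; "opening": opening from 0.0 (shut) to 1.0 (fully open); "finger_force": force on a finger pad.
Only numpy, scipy, OpenCV 4.12 (cv2) and the standard library are available. Lean on these libraries where they do the work, as an engineer would, in place of code of your own. Each camera call takes 0.05 s, during which the arm holds its last target. There are 200 camera calls.

### The job

The wing latch that still lies across the access panel of the duct damper box is seized with corrosion: one pull will not turn it, and its slim stud shears if it is forced hard. Rock its wing back and forth in small arcs, reversing as soon as you feel it bind, until it breaks free, then turn it about a quarter turn anticlockwise so that it lies clear of the panel. Lift the panel out by its handle, lay it down (do not drop it) flat and handle up on the bare bench beside the box, and leave the loose tools where they lie.

Things in the scene. Friction and masses are not known exactly. Their poses are not given: they have to be found in the camera images.
- damper_box: Sheet-steel duct damper box, fixed to the bench: 214 mm long (its x), 160 wide (its y), 90 high; a 75 mm round collar sticks out 30 mm from the middle of each long side. Origin: centre of its underside. A dark wing latch stands 84 mm from the centre at each end of the top: the seized one at +x; its twin at -x is turned clear. The bench on the box's right (smaller world y) is bare for 0.3 m.
- latch_grip (a point): Gripping point of the seized latch's wing, on its upright pivot axis, 124 mm above the bench. The wing is an upright flat bar, 48 mm long, 10 mm thick, from 108 to 135 mm above the bench, taken from above across its thickness. The point's x axis runs along the wing: at latch angle 0 it is the box's x. No part of the box is higher than 95 mm within 60 mm of the pivot but the dog.
- dog_tip (a point): Tip of the seized latch's dog: a bar 16 mm wide, 4 mm thick, top 101 mm above the bench, reaching 42 mm from the pivot, parallel to the wing. At latch angle 0 it points to the box's centre and lies over the panel's edge.
- latch (a joint): Turn of the seized latch, rad: about 0 as found, grows anticlockwise from above, 1.57 = clear of the panel, stop at 1.65; stays where left. Friction 0.1 N m, but corrosion binds it hard after 0.07 to 0.4 rad either way. Each time it reaches the binding point on the other side than last time, the next arc is wider; pushing on at one side gains nothing. After 2 to 3 rocks it turns on anticlockwise.
- stud (a joint): Elastic twist of the slim stud under the latch, rad, anticlockwise positive, 7 N m per rad: 0 unloaded, about 0.015 while the latch turns, rising steeply when it binds (0.03 = 0.2 N m is a sure sign). It shears at 0.06 either way (0.42 N m), which spoils the job. The wing's angle seen from outside is latch plus stud.
- panel: Loose aluminium panel 124 x 124 x 4 mm, about 0.3 kg, on the box's top inside a rail 5 mm high with 2 mm play. Origin: centre of its underside (90 mm above the bench); axes parallel to the box's. Strap handle over its middle: bar 64 mm long along y, 10 mm thick along x, 28 to 38 mm above the underside, open below; taken from above across its thickness.
- tape_measure: Loose yellow and black tape measure, 71 x 82 x 36 mm, a bystander; origin under its centre.
- slip_pliers: Loose slip-joint pliers, 152 mm long, a bystander; origin under its centre.

How it is judged:
On the way, in this order (a step that is already met when the one before it is completed fails the run):
1. the seized latch is free and turned clear (1.2 rad or more) while the panel still lies in its seat (value of joint latch above 1.2 rad and z of panel in the frame of damper_box below 0.1 m), for 0.1 s.
2. the panel is lifted out of its seat (height (world z) of panel above 0.115 m), for 0.1 s.
3. the panel is brought down beside the box while still held: underside less than 20 mm above the bench (height (world z) of panel below 0.02 m and contact force between the fingers and panel above 0.5 N), for 0.05 s.
At the end, for the whole second after the job is handed in: The latch stands open (turned at least 1.2 rad anticlockwise); the panel lies at rest on the bench beside the box, handle up, flat within 0.08 rad, its underside within 8 mm of the bench, its centre more than 140 mm from the box's centre (value of joint latch above 1.2 rad and height (world z) of panel below 0.008 m and angle between panel's own z axis and vertical below 0.08 rad and horizontal distance between panel and damper_box above 0.14 m and linear speed of panel below 0.02 m/s); the robot touches nothing.
It fails at once if the stud is overtwisted and shears (more than 0.06 rad, 0.42 N m, either way) (value of joint stud above 0.06 rad or value of joint stud below -0.06 rad).
It fails at once if a loose tool is pushed more than 30 mm (distance of any of tape_measure, slip_pliers from where it was at the start of the episode above 0.03 m).
It also fails if it takes over 72 s, if anything falls off the work surface, if the arm or the gripper's body presses on something with over 40 N, if the wrist force passes 120 N, or if a joint passes its speed limit or range.

## Working session

There is one attempt and no reset: what is moved stays moved. The work goes in short steps, Python scripts to look and compute and a tool call to move; the robot and the scene stay as the last step left them, time stands still between calls to the robot, and variables do not carry over. Pictures are saved under pics/ and viewed, at most 10 in all, crops included, and the job is handed in when it is done.

Besides the shell and the picture viewer there is one more tool, called after ">>>" as a command line: name --pt "numbers of a row" for each row, then --argument value for the rest. apply_moves: Moves the arm, as the interface text tells. Shifts and turns lie within -1 to 1; 1 stands for 0.8 m of shift or 45 degrees of turn. Its arguments: {"type":"object","properties":{"series":{"type":"array"},"jaw":{"type":"number"},"squeeze":{"type":"number"}},"required":["series"]}

```bash
mkdir -p pics; ls
cat > h.py <<'E'
import numpy as np, cv2
from scipy.spatial.transform import Rotation as R
from plant import ctrl
def proj(cam,P):
    c=ctrl.get_calibration(cam); p=R.from_quat(c["orientation"]).inv().apply(np.atleast_2d(P)-np.array(c["xyz"]))
    return np.c_[c["cx"]+c["fx"]*p[:,0]/-p[:,2], c["cy"]-c["fy"]*p[:,1]/-p[:,2]]
def back(cam,uv,z):
    c=ctrl.get_calibration(cam); uv=np.atleast_2d(uv)
    d=np.c_[(uv[:,0]-c["cx"])/c["fx"],-(uv[:,1]-c["cy"])/c["fy"],-np.ones(len(uv))]
    d=R.from_quat(c["orientation"]).apply(d); o=np.array(c["xyz"])
    return o+d*((z-o[2])/d[:,2])[:,None]
E
python3 - <<'E'
from h import *
for c in("scene","top"):
    print(ctrl.get_calibration(c)); cv2.imwrite(f"pics/{c}0.png",ctrl.read_camera(c)[:,:,::-1])
s=ctrl.get_state();print(s["time"],s["eef_pos"],s["tcp_rot"],s["opening"],s["contact_force"],s["wrist_torque"])
for t in("damper_box","panel","latch_grip","dog_tip","tape_measure","slip_pliers"):
    print(t,[(np.round(np.array(d["xy"])*[560,420],1),round(d["p"],2)) for d in ctrl.boxes_of(t,"top")][:3])
E
```

```text
pics
{'fx': 379.03616248405547, 'fy': 379.03616248405547, 'cx': 280.7146208903413, 'cy': 208.2921908800941, 'xyz': array([ 0.02303538, -0.30436045,  0.63851897]), 'orientation': array([ 0.40251053, -0.16005026, -0.3164014 ,  0.84395458])}
{'fx': 459.17839529509297, 'fy': 459.17839529509297, 'cx': 281.91009619724247, 'cy': 211.13970936675935, 'xyz': array([0.42113991, 0.20547342, 0.97629416]), 'orientation': array([ 0.01362798, -0.01986124, -0.70099687,  0.71275746])}
0.1 [0.20804381 0.64153611 0.24905296] [ 1.56232590e-01  9.87719674e-01 -1.05031502e-03 -3.47913716e-04] 1.0018685894687185 [ 0.30285634  0.60692932 -0.34367509] [-0.01326018  0.03606905 -0.04610571]
damper_box []
panel [(array([363.6, 192.3]), 0.85)]
latch_grip [(array([375.3, 230.3]), 0.77), (array([376.1, 231.5]), 0.24)]
dog_tip [(array([373. , 231.1]), 0.83)]
tape_measure [(array([187.8, 182.3]), 0.61), (array([377.4, 226.7]), 0.37)]
slip_pliers [(array([279.2, 262.6]), 0.61)]
```

View pics/top0.png

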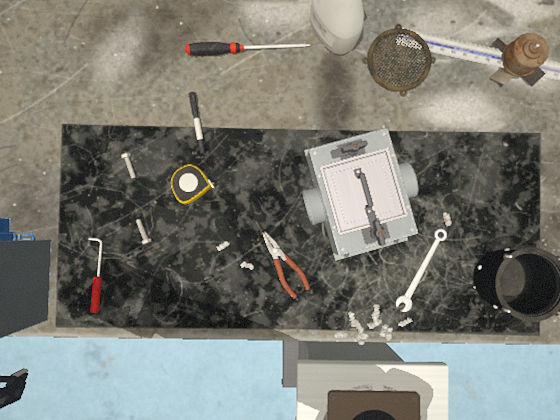

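View pics/scene0.png

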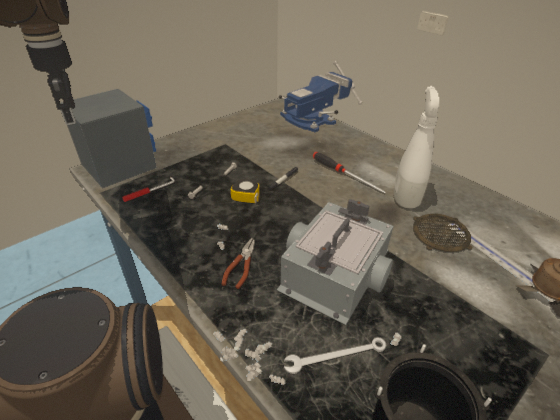

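The top view shows the box around (362,193). Its seized latch is on the robot side at about (376,232), and the cleared twin is at (349,148). The tape is at (188,183), the pliers are at (285,265), and the bench to the right around (470,170) is bare. The scene view agrees.

Run:
```python
from h import *
im=ctrl.read_camera("top")[:,:,::-1]
cv2.imwrite("pics/crop1.png",cv2.resize(im[120:270,290:440],(600,600),interpolation=cv2.INTER_CUBIC))
im2=ctrl.read_camera("scene")[:,:,::-1]
cv2.imwrite("pics/crop2.png",cv2.resize(im2[190:330,270:410],(600,600),interpolation=cv2.INTER_CUBIC))
for t in("panel","latch_grip","damper_box"):
  for d in ctrl.silhouettes(t,"top")[:2]:
    m=d["pixels"].astype(np.uint8); cs=max(cv2.findContours(m,0,2)[0],key=cv2.contourArea)
    print(t,round(d["p"],2),m.sum(),cv2.minAreaRect(cs))
```

```text
panel 0.78 4012 ((362.5638732910156, 191.40257263183594), (64.73697662353516, 64.9644775390625), 73.85565948486328)
panel 0.29 333 ((374.7474365234375, 229.0566864013672), (35.84172058105469, 12.691827774047852), 66.03751373291016)
latch_grip 0.54 306 ((375.0689697265625, 228.6724090576172), (34.72502899169922, 11.513110160827637), 68.19859313964844)
damper_box 0.82 6773 ((360.6008605957031, 193.89541625976562), (114.5566635131836, 114.18010711669922), 74.21924591064453)
```

View pics/crop1.png

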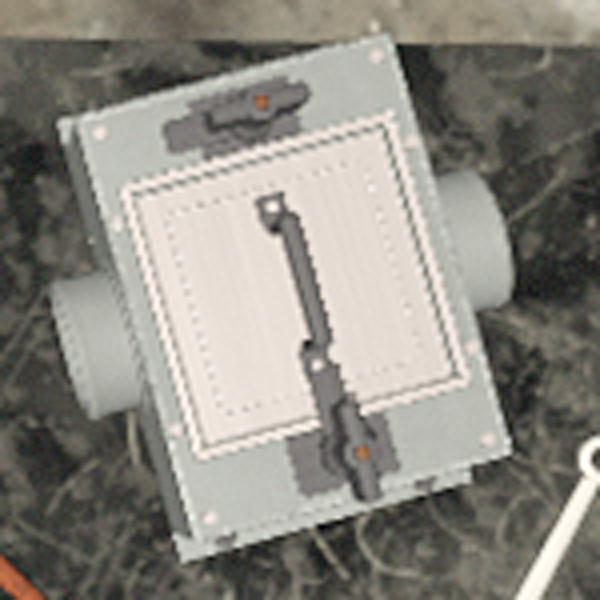

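View pics/crop2.png

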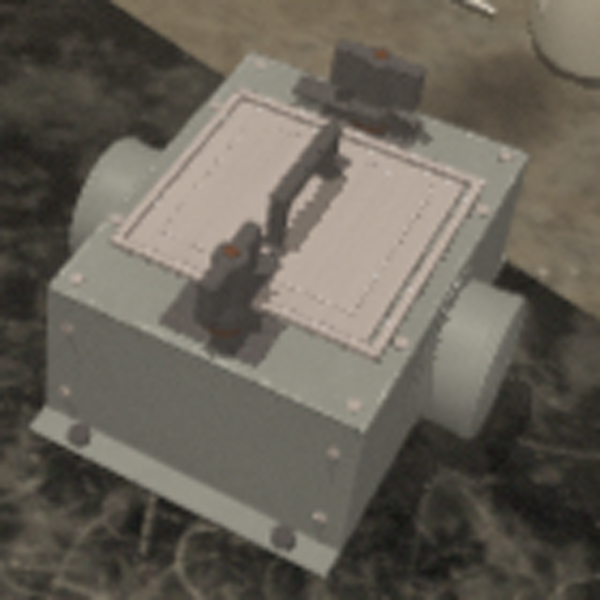

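Run:
```python
from h import *
A=np.array([[380.4,233.1],[355.4,145.4]]); B=np.array([[323.9,248.6],[358.9,202.6]])
for z in (.135,.138): 
  a=back("top",A,z); b=back("scene",B,z); print(z,a.round(4),b.round(4))
  for q in(a,b):
    d=q[0]-q[1]; print(np.linalg.norm(d),np.degrees(np.arctan2(d[1],d[0])),q.mean(0))
# panel corners of rail (crop) at z=.095
c=np.array([[122,187],[390,115],[468,380],[203,460]])/4+[290,120]-.4
p=back("top",c,.095); print(p.mean(0),p.round(4)); 
d=p[3]+p[2]-p[0]-p[1]; print("box x yaw",np.degrees(np.arctan2(d[1],d[0])),np.linalg.norm(d)/2)
h=np.array([[272,208],[318,358]])/4+[290,120]-.4
print("handle feet",back("top",h,.094).round(4),"bar mid",back("top",(np.array([[303,280]])/4+[290,120]-.4),.128))
w=np.array([[345,395],[370,500]])/4+[290,120]-.4; q=back("top",w,.135); print("wing",q,np.linalg.norm(q[0]-q[1]),np.degrees(np.arctan2(*(q[0]-q[1])[1::-1])))
```

```text
0.135 [[0.4238 0.0171 0.135 ]
 [0.5851 0.0645 0.135 ]] [[0.4275 0.018  0.135 ]
 [0.5889 0.066  0.135 ]]
0.16807098529683243 -163.64018082759623 [0.50444674 0.04080062 0.135     ]
0.1684271734434118 -163.45305079256894 [0.50818478 0.04199091 0.135     ]
0.138 [[0.4238 0.0178 0.138 ]
 [0.5845 0.065  0.138 ]] [[0.425  0.0161 0.138 ]
 [0.5855 0.0638 0.138 ]]
0.16747165514549756 -163.6401808275962 [0.50414967 0.04138783 0.138     ]
0.16742367297191352 -163.45305079256892 [0.50529423 0.03992733 0.138     ]
[0.50480603 0.04122569 0.095     ] [[ 0.5508  0.1257  0.095 ]
 [ 0.5882 -0.0038  0.095 ]
 [ 0.4604 -0.0421  0.095 ]
 [ 0.4198  0.0852  0.095 ]]
box x yaw -163.05735636955586 0.13532899055335482
handle feet [[0.5421 0.0529 0.094 ]
 [0.4698 0.0301 0.094 ]] bar mid [[0.50405732 0.04406577 0.128     ]]
wing [[0.45073311 0.02567117 0.135     ]
 [0.4028241  0.01387906 0.135     ]] 0.04933889519690913 13.827671309852313
```

>>> apply_moves --pt "0.068 -0.195 -0.015 0 0 -0.809" --pt "0.068 -0.195 -0.015 0 0 -0.809" --pt "0.068 -0.195 -0.015 0 0 -0.809" --pt "0.068 -0.195 -0.015 0 0 -0.809" --pt "0.068 -0.195 -0.015 0 0 -0.809" --jaw 0.5 --squeeze 25

```text
time: 1.27
eef_pos: [0.263, 0.4858, 0.2387]
tcp_rot: [0.457, 0.889, 0.0, 0.0]
contact_force: [0.1, 0.5, 1.2]
opening: 0.503
finger_force: 0.0
```

>>> apply_moves --pt "0.068 -0.195 -0.015 0 0 -0.809" --pt "0.068 -0.195 -0.015 0 0 -0.809" --pt "0.068 -0.195 -0.015 0 0 -0.809" --pt "0.068 -0.195 -0.015 0 0 -0.809" --pt "0.068 -0.195 -0.015 0 0 -0.809"

```text
time: 1.9
eef_pos: [0.3174, 0.3301, 0.2267]
tcp_rot: [0.711, 0.703, 0.0, 0.0]
contact_force: [-0.3, 0.2, 0.1]
opening: 0.502
finger_force: 0.0
```

>>> apply_moves --pt "0.068 -0.195 -0.015 0 0 -0.809" --pt "0.068 -0.195 -0.015 0 0 -0.809" --pt "0.068 -0.195 -0.015 0 0 -0.809" --pt "0.068 -0.195 -0.015 0 0 -0.809" --pt "0.068 -0.195 -0.015 0 0 -0.809"

```text
time: 2.52
eef_pos: [0.3718, 0.1743, 0.2146]
tcp_rot: [0.895, 0.446, 0.0, -0.0]
contact_force: [-0.8, 0.5, 0.0]
opening: 0.501
finger_force: 0.0
```

>>> apply_moves --pt "0.067 -0.195 -0.015 0 0 -0.809" --pt "0.067 -0.195 -0.015 0 0 -0.809" --pt "0.067 -0.195 -0.015 0 0 -0.809" --pt "0.067 -0.195 -0.015 0 0 -0.809" --pt "0.067 -0.195 -0.015 0 0 -0.809" --pt "0.067 -0.195 -0.015 0 0 -0.809" --pt "0.067 -0.195 -0.015 0 0 -0.809"

```text
time: 3.4
eef_pos: [0.425, 0.0188, 0.2024]
tcp_rot: [0.99, 0.144, 0.0, 0.0]
contact_force: [0.2, -0.2, 0.1]
opening: 0.493
finger_force: 0.0
```

```bash
cat > st.py <<'E'
from h import *
s=ctrl.get_state(); r=R.from_quat(s["tcp_rot"]).as_matrix()
print("t",round(s["time"],2),"p",np.round(s["eef_pos"],4),"yaw",np.degrees(np.arctan2(r[1,1],r[0,1])).round(2),"tz",r[:,2].round(3),"F",np.round(s["contact_force"],1),"M",np.round(s["wrist_torque"],3),"q",np.round(s["qpos"],3),"tau6",round(s["joint_efforts"][5],3),"op",round(s["opening"],3),"ff",round(s["finger_force"],1))
E
python3 st.py
```

```text
t 3.4 p [0.425  0.0188 0.2024] yaw -73.43 tz [ 0. -0. -1.] F [ 0.2 -0.2  0.1] M [0.009 0.016 0.02 ] q [-0.195 -0.247  2.208  0.     1.18   1.086] tau6 -0.006 op 0.493 ff 0.0
```

>>> apply_moves --pt "-0.001 -0.002 -0.05 0 0 0" --pt "-0.001 -0.002 -0.08 0 0 0" --pt "-0.001 -0.002 -0.0955 0 0 0" --pt "-0.001 -0.002 -0.0955 0 0 0"

```text
time: 3.9
eef_pos: [0.424, 0.0167, 0.1255]
tcp_rot: [0.99, 0.143, -0.001, -0.0]
contact_force: [0.1, -0.7, 0.1]
opening: 0.5
finger_force: 0.0
```

```bash
python3 st.py
python3 - <<'E'
from h import *
a=ctrl.read_camera("scene")[:,:,::-1][170:310,250:390]; b=ctrl.read_camera("top")[:,:,::-1][170:310,310:450]
cv2.imwrite("pics/grip.png",cv2.resize(np.hstack([a,b]),(800,400),interpolation=cv2.INTER_CUBIC))
E
```

```text
t 3.9 p [0.424  0.0167 0.1255] yaw -73.55 tz [-0.001  0.    -1.   ] F [ 0.1 -0.7  0.1] M [-0.01  -0.032 -0.01 ] q [-0.201 -0.137  2.271  0.     1.008  1.083] tau6 -0.002 op 0.5 ff 0.0
```

View pics/grip.png

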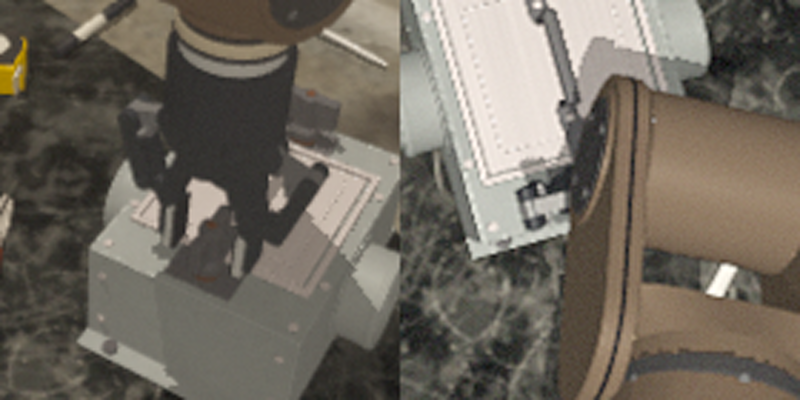

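The fingers in the left half, at (170,225) and (243,250), straddle the wing at (210,240). I'll close on it.

>>> apply_moves --pt "0 0 0 0 0 0" --pt "0 0 0 0 0 0" --pt "0 0 0 0 0 0" --pt "0 0 0 0 0 0" --pt "0 0 0 0 0 0" --pt "0 0 0 0 0 0" --jaw 0 --squeeze 30

```text
time: 4.75
eef_pos: [0.4249, 0.0168, 0.1271]
tcp_rot: [0.99, 0.142, 0.001, -0.0]
contact_force: [-1.9, 2.7, 5.8]
opening: 0.111
finger_force: 40.9
```

```bash
python3 st.py
```

```text
t 4.75 p [0.4249 0.0168 0.1271] yaw -73.62 tz [ 0.001  0.001 -1.   ] F [-1.9  2.7  5.8] M [ 0.481  0.288 -0.068] q [-2.010e-01 -1.390e-01  2.270e+00  1.000e-03  1.010e+00  1.083e+00] tau6 -0.036 op 0.111 ff 40.9
```

>>> apply_moves --pt "0 0 0 0 0 0.015" --pt "0 0 0 0 0 0.03" --pt "0 0 0 0 0 0.03"

```text
time: 5.12
eef_pos: [0.4249, 0.0168, 0.1271]
tcp_rot: [0.988, 0.154, 0.001, -0.0]
contact_force: [-0.7, 3.6, 6.7]
opening: 0.107
finger_force: 40.9
```

```bash
python3 st.py;python3 st.py
```

```text
t 5.12 p [0.4249 0.0168 0.1271] yaw -72.28 tz [ 0.001  0.001 -1.   ] F [-0.7  3.6  6.7] M [ 0.504  0.279 -0.105] q [-2.01e-01 -1.39e-01  2.27e+00  2.00e-03  1.01e+00  1.06e+00] tau6 -0.087 op 0.107 ff 40.9
t 5.12 p [0.4249 0.0168 0.1271] yaw -72.28 tz [ 0.001  0.001 -1.   ] F [-0.7  3.6  6.7] M [ 0.504  0.279 -0.105] q [-2.01e-01 -1.39e-01  2.27e+00  2.00e-03  1.01e+00  1.06e+00] tau6 -0.087 op 0.107 ff 40.9
```

>>> apply_moves --pt "0 0 0 0 0 0.015" --pt "0 0 0 0 0 0.03" --pt "0 0 0 0 0 0.03"

```text
time: 5.5
eef_pos: [0.4248, 0.0168, 0.127]
tcp_rot: [0.986, 0.166, 0.001, -0.0]
contact_force: [-0.1, 3.0, 5.7]
opening: 0.109
finger_force: 40.9
```

```bash
python3 st.py
```

```text
t 5.5 p [0.4248 0.0168 0.127 ] yaw -70.93 tz [ 0.001  0.001 -1.   ] F [-0.1  3.   5.7] M [ 0.519  0.266 -0.049] q [-2.010e-01 -1.390e-01  2.270e+00  2.000e-03  1.010e+00  1.036e+00] tau6 -0.088 op 0.109 ff 40.9
```

>>> apply_moves --pt "0 0 0 0 0 0.015" --pt "0 0 0 0 0 0.03" --pt "0 0 0 0 0 0.03"

```text
time: 5.88
eef_pos: [0.4249, 0.0168, 0.1271]
tcp_rot: [0.984, 0.177, 0.001, -0.0]
contact_force: [-1.5, 3.0, 5.7]
opening: 0.111
finger_force: 40.9
```

```bash
python3 st.py
```

```text
t 5.88 p [0.4249 0.0168 0.1271] yaw -69.58 tz [ 0.001  0.001 -1.   ] F [-1.5  3.   5.7] M [ 0.497  0.257 -0.099] q [-2.010e-01 -1.390e-01  2.270e+00  2.000e-03  1.010e+00  1.013e+00] tau6 -0.089 op 0.111 ff 40.9
```

>>> apply_moves --pt "0 0 0 0 0 0.015" --pt "0 0 0 0 0 0.03" --pt "0 0 0 0 0 0.03"

```text
time: 6.25
eef_pos: [0.4249, 0.0168, 0.1271]
tcp_rot: [0.982, 0.189, 0.001, -0.0]
contact_force: [-1.9, 2.9, 6.3]
opening: 0.112
finger_force: 40.9
```

```bash
python3 st.py
```

```text
t 6.25 p [0.4249 0.0168 0.1271] yaw -68.23 tz [ 0.001  0.001 -1.   ] F [-1.9  2.9  6.3] M [ 0.477  0.323 -0.044] q [-2.01e-01 -1.39e-01  2.27e+00  2.00e-03  1.01e+00  9.89e-01] tau6 -0.089 op 0.112 ff 40.9
```

>>> apply_moves --pt "0 0 0 0 0 0.015" --pt "0 0 0 0 0 0.03" --pt "0 0 0 0 0 0.03"

```text
time: 6.62
eef_pos: [0.4249, 0.0168, 0.1271]
tcp_rot: [0.98, 0.2, 0.001, -0.0]
contact_force: [-1.5, 1.8, 6.3]
opening: 0.108
finger_force: 40.9
```

```bash
python3 st.py
```

```text
t 6.62 p [0.4249 0.0168 0.1271] yaw -66.88 tz [ 0.001  0.001 -1.   ] F [-1.5  1.8  6.3] M [ 0.544  0.295 -0.078] q [-2.01e-01 -1.39e-01  2.27e+00  2.00e-03  1.01e+00  9.66e-01] tau6 -0.089 op 0.108 ff 40.9
```

>>> apply_moves --pt "0 0 0 0 0 0.015" --pt "0 0 0 0 0 0.03" --pt "0 0 0 0 0 0.03"

```text
time: 7.0
eef_pos: [0.4249, 0.0168, 0.1271]
tcp_rot: [0.977, 0.212, 0.001, -0.0]
contact_force: [-1.7, 3.1, 6.3]
opening: 0.117
finger_force: 40.9
```

```bash
python3 st.py
```

```text
t 7.0 p [0.4249 0.0168 0.1271] yaw -65.54 tz [ 0.001  0.001 -1.   ] F [-1.7  3.1  6.3] M [ 0.508  0.231 -0.115] q [-2.01e-01 -1.39e-01  2.27e+00  2.00e-03  1.01e+00  9.42e-01] tau6 -0.089 op 0.117 ff 40.9
```

>>> apply_moves --pt "0 0 0 0 0 0.015" --pt "0 0 0 0 0 0.03" --pt "0 0 0 0 0 0.03"

```text
time: 7.38
eef_pos: [0.4249, 0.0168, 0.1271]
tcp_rot: [0.975, 0.223, 0.001, -0.0]
contact_force: [-2.4, 3.3, 5.0]
opening: 0.11
finger_force: 40.9
```

```bash
python3 st.py
```

```text
t 7.38 p [0.4249 0.0168 0.1271] yaw -64.18 tz [ 0.001  0.001 -1.   ] F [-2.4  3.3  5. ] M [ 0.453  0.296 -0.055] q [-2.01e-01 -1.39e-01  2.27e+00  2.00e-03  1.01e+00  9.19e-01] tau6 -0.088 op 0.11 ff 40.9
```

>>> apply_moves --pt "0 0 0 0 0 0.015" --pt "0 0 0 0 0 0.03" --pt "0 0 0 0 0 0.03"

```text
time: 7.75
eef_pos: [0.4249, 0.0168, 0.1271]
tcp_rot: [0.972, 0.235, 0.001, -0.0]
contact_force: [-1.5, 3.0, 6.0]
opening: 0.109
finger_force: 40.9
```

```bash
python3 st.py
```

```text
t 7.75 p [0.4249 0.0168 0.1271] yaw -62.83 tz [ 0.001  0.001 -1.   ] F [-1.5  3.   6. ] M [ 0.532  0.262 -0.102] q [-2.01e-01 -1.39e-01  2.27e+00  2.00e-03  1.01e+00  8.95e-01] tau6 -0.089 op 0.109 ff 40.9
```

>>> apply_moves --pt "0 0 0 0 0 0.015" --pt "0 0 0 0 0 0.03" --pt "0 0 0 0 0 0.04" --pt "0 0 0 0 0 0.04"

```text
time: 8.25
eef_pos: [0.4249, 0.0168, 0.1271]
tcp_rot: [0.968, 0.25, 0.001, -0.0]
contact_force: [-1.6, 2.4, 4.8]
opening: 0.104
finger_force: 40.9
```

```bash
python3 st.py
```

```text
t 8.25 p [0.4249 0.0168 0.1271] yaw -61.04 tz [ 0.001  0.001 -1.   ] F [-1.6  2.4  4.8] M [ 0.468  0.277 -0.11 ] q [-2.01e-01 -1.39e-01  2.27e+00  2.00e-03  1.01e+00  8.64e-01] tau6 -0.102 op 0.104 ff 40.9
```

>>> apply_moves --pt "0 0 0 0 0 0.01" --pt "0 0 0 0 0 0.02" --pt "0 0 0 0 0 0.02"

```text
time: 8.62
eef_pos: [0.4249, 0.0168, 0.1271]
tcp_rot: [0.966, 0.258, 0.001, -0.0]
contact_force: [-0.9, 2.4, 6.2]
opening: 0.11
finger_force: 40.9
```

```bash
python3 st.py
```

```text
t 8.62 p [0.4249 0.0168 0.1271] yaw -60.15 tz [ 0.001  0.001 -1.   ] F [-0.9  2.4  6.2] M [ 0.494  0.295 -0.162] q [-2.01e-01 -1.39e-01  2.27e+00  2.00e-03  1.01e+00  8.48e-01] tau6 -0.16 op 0.11 ff 40.9
```

>>> apply_moves --pt "0 0 0 0 0 0.008" --pt "0 0 0 0 0 0.016" --pt "0 0 0 0 0 0.016"

```text
time: 9.0
eef_pos: [0.4249, 0.0168, 0.1271]
tcp_rot: [0.965, 0.263, 0.001, -0.0]
contact_force: [-1.5, 2.6, 5.9]
opening: 0.112
finger_force: 41.0
```

```bash
python3 st.py
```

```text
t 9.0 p [0.4249 0.0168 0.1271] yaw -59.45 tz [ 0.001  0.001 -1.   ] F [-1.5  2.6  5.9] M [ 0.502  0.312 -0.198] q [-2.01e-01 -1.39e-01  2.27e+00  2.00e-03  1.01e+00  8.36e-01] tau6 -0.209 op 0.112 ff 41.0
```

>>> apply_moves --pt "0 0 0 0 0 -0.06" --pt "0 0 0 0 0 -0.12" --pt "0 0 0 0 0 -0.18" --pt "0 0 0 0 0 -0.24" --pt "0 0 0 0 0 -0.3" --pt "0 0 0 0 0 -0.34" --pt "0 0 0 0 0 -0.357" --pt "0 0 0 0 0 -0.357"

```text
time: 10.0
eef_pos: [0.4249, 0.0168, 0.1271]
tcp_rot: [0.992, 0.127, 0.001, -0.0]
contact_force: [-1.8, 3.6, 6.4]
opening: 0.11
finger_force: 40.9
```

```bash
python3 st.py
```

```text
t 10.0 p [0.4249 0.0168 0.1271] yaw -75.42 tz [ 0.001  0.001 -1.   ] F [-1.8  3.6  6.4] M [0.497 0.278 0.084] q [-2.010e-01 -1.390e-01  2.270e+00  1.000e-03  1.010e+00  1.115e+00] tau6 0.117 op 0.11 ff 40.9
```

>>> apply_moves --pt "0 0 0 0 0 -0.015" --pt "0 0 0 0 0 -0.03" --pt "0 0 0 0 0 -0.04" --pt "0 0 0 0 0 -0.04"

```text
time: 10.5
eef_pos: [0.4248, 0.0168, 0.1271]
tcp_rot: [0.994, 0.111, 0.001, -0.0]
contact_force: [-1.5, 3.0, 4.7]
opening: 0.113
finger_force: 40.9
```

```bash
python3 st.py
```

```text
t 10.5 p [0.4248 0.0168 0.1271] yaw -77.23 tz [ 0.001  0.001 -1.   ] F [-1.5  3.   4.7] M [0.534 0.314 0.087] q [-2.010e-01 -1.390e-01  2.270e+00  1.000e-03  1.010e+00  1.147e+00] tau6 0.086 op 0.113 ff 40.9
```

>>> apply_moves --pt "0 0 0 0 0 -0.015" --pt "0 0 0 0 0 -0.03" --pt "0 0 0 0 0 -0.04" --pt "0 0 0 0 0 -0.04"

```text
time: 11.0
eef_pos: [0.4249, 0.0169, 0.1271]
tcp_rot: [0.995, 0.096, 0.001, -0.0]
contact_force: [-1.9, 3.8, 5.6]
opening: 0.108
finger_force: 40.9
```

```bash
python3 st.py
```

```text
t 11.0 p [0.4249 0.0169 0.1271] yaw -79.03 tz [ 0.001  0.001 -1.   ] F [-1.9  3.8  5.6] M [0.596 0.304 0.114] q [-2.010e-01 -1.390e-01  2.270e+00  1.000e-03  1.010e+00  1.178e+00] tau6 0.087 op 0.108 ff 40.9
```

>>> apply_moves --pt "0 0 0 0 0 -0.015" --pt "0 0 0 0 0 -0.03" --pt "0 0 0 0 0 -0.04" --pt "0 0 0 0 0 -0.04"

```text
time: 11.5
eef_pos: [0.4248, 0.0168, 0.127]
tcp_rot: [0.997, 0.08, 0.001, -0.0]
contact_force: [-1.5, 3.4, 6.6]
opening: 0.108
finger_force: 40.9
```

```bash
python3 st.py
```

```text
t 11.5 p [0.4248 0.0168 0.127 ] yaw -80.83 tz [ 0.001  0.001 -1.   ] F [-1.5  3.4  6.6] M [0.531 0.331 0.061] q [-2.010e-01 -1.390e-01  2.270e+00  1.000e-03  1.010e+00  1.209e+00] tau6 0.087 op 0.108 ff 40.9
```

>>> apply_moves --pt "0 0 0 0 0 -0.015" --pt "0 0 0 0 0 -0.03" --pt "0 0 0 0 0 -0.04" --pt "0 0 0 0 0 -0.04"

```text
time: 12.0
eef_pos: [0.4248, 0.0168, 0.1271]
tcp_rot: [0.998, 0.064, 0.001, -0.0]
contact_force: [-0.7, 3.5, 6.8]
opening: 0.11
finger_force: 40.9
```

```bash
python3 st.py
```

```text
t 12.0 p [0.4248 0.0168 0.1271] yaw -82.63 tz [ 0.001  0.001 -1.   ] F [-0.7  3.5  6.8] M [0.564 0.292 0.103] q [-2.010e-01 -1.390e-01  2.270e+00  1.000e-03  1.010e+00  1.241e+00] tau6 0.087 op 0.11 ff 40.9
```

>>> apply_moves --pt "0 0 0 0 0 -0.015" --pt "0 0 0 0 0 -0.03" --pt "0 0 0 0 0 -0.04" --pt "0 0 0 0 0 -0.04"

```text
time: 12.5
eef_pos: [0.4248, 0.0168, 0.1271]
tcp_rot: [0.999, 0.049, 0.001, -0.0]
contact_force: [-2.0, 3.5, 5.8]
opening: 0.113
finger_force: 40.9
```

```bash
python3 st.py
```

```text
t 12.5 p [0.4248 0.0168 0.1271] yaw -84.44 tz [ 0.001  0.001 -1.   ] F [-2.   3.5  5.8] M [0.53  0.319 0.155] q [-2.010e-01 -1.390e-01  2.270e+00  1.000e-03  1.010e+00  1.272e+00] tau6 0.08 op 0.113 ff 40.9
```

>>> apply_moves --pt "0 0 0 0 0 -0.012" --pt "0 0 0 0 0 -0.025" --pt "0 0 0 0 0 -0.025"

```text
time: 12.88
eef_pos: [0.4248, 0.0168, 0.1271]
tcp_rot: [0.999, 0.039, 0.001, -0.0]
contact_force: [-1.5, 3.1, 5.2]
opening: 0.111
finger_force: 40.9
```

```bash
python3 st.py
```

```text
t 12.88 p [0.4248 0.0168 0.1271] yaw -85.56 tz [ 0.001  0.001 -1.   ] F [-1.5  3.1  5.2] M [0.53  0.289 0.071] q [-2.010e-01 -1.390e-01  2.270e+00  1.000e-03  1.010e+00  1.292e+00] tau6 0.082 op 0.111 ff 40.9
```

Still free at about -0.21 rad, so I'll go on.

>>> apply_moves --pt "0 0 0 0 0 -0.015" --pt "0 0 0 0 0 -0.03" --pt "0 0 0 0 0 -0.04" --pt "0 0 0 0 0 -0.04"

```text
time: 13.38
eef_pos: [0.4248, 0.0169, 0.1271]
tcp_rot: [1.0, 0.023, 0.001, -0.0]
contact_force: [-1.7, 2.8, 5.7]
opening: 0.112
finger_force: 40.9
```

```bash
python3 st.py
```

```text
t 13.38 p [0.4248 0.0169 0.1271] yaw -87.35 tz [ 0.001  0.001 -1.   ] F [-1.7  2.8  5.7] M [0.532 0.274 0.068] q [-2.010e-01 -1.390e-01  2.270e+00  1.000e-03  1.010e+00  1.323e+00] tau6 0.126 op 0.112 ff 40.9
```

>>> apply_moves --pt "0 0 0 0 0 -0.012" --pt "0 0 0 0 0 -0.025" --pt "0 0 0 0 0 -0.025"

```text
time: 13.75
eef_pos: [0.4248, 0.0169, 0.1271]
tcp_rot: [1.0, 0.013, 0.001, -0.0]
contact_force: [-1.1, 2.3, 5.7]
opening: 0.108
finger_force: 40.9
```

```bash
python3 st.py
```

```text
t 13.75 p [0.4248 0.0169 0.1271] yaw -88.48 tz [ 0.001  0.001 -1.   ] F [-1.1  2.3  5.7] M [0.547 0.227 0.098] q [-2.010e-01 -1.390e-01  2.270e+00  1.000e-03  1.010e+00  1.343e+00] tau6 0.09 op 0.108 ff 40.9
```

>>> apply_moves --pt "0 0 0 0 0 -0.015" --pt "0 0 0 0 0 -0.03" --pt "0 0 0 0 0 -0.035" --pt "0 0 0 0 0 -0.035"

```text
time: 14.25
eef_pos: [0.4248, 0.0169, 0.1271]
tcp_rot: [1.0, -0.0, 0.0, -0.0]
contact_force: [-1.4, 3.4, 5.8]
opening: 0.109
finger_force: 40.9
```

```bash
python3 st.py
```

```text
t 14.25 p [0.4248 0.0169 0.1271] yaw -90.03 tz [ 0.001  0.001 -1.   ] F [-1.4  3.4  5.8] M [0.569 0.308 0.12 ] q [-2.01e-01 -1.39e-01  2.27e+00  1.00e-03  1.01e+00  1.37e+00] tau6 0.168 op 0.109 ff 40.9
```

>>> apply_moves --pt "0 0 0 0 0 -0.008" --pt "0 0 0 0 0 -0.016" --pt "0 0 0 0 0 -0.016"

```text
time: 14.62
eef_pos: [0.4248, 0.0169, 0.1271]
tcp_rot: [1.0, -0.006, 0.0, -0.0]
contact_force: [-2.1, 3.7, 6.4]
opening: 0.105
finger_force: 40.9
```

```bash
python3 st.py
```

```text
t 14.62 p [0.4248 0.0169 0.1271] yaw -90.74 tz [ 0.001  0.001 -1.   ] F [-2.1  3.7  6.4] M [0.603 0.257 0.213] q [-2.010e-01 -1.390e-01  2.270e+00  1.000e-03  1.010e+00  1.382e+00] tau6 0.22 op 0.105 ff 40.9
```

>>> apply_moves --pt "0 0 0 0 0 0.06" --pt "0 0 0 0 0 0.13" --pt "0 0 0 0 0 0.2" --pt "0 0 0 0 0 0.27" --pt "0 0 0 0 0 0.34" --pt "0 0 0 0 0 0.41" --pt "0 0 0 0 0 0.48" --pt "0 0 0 0 0 0.55" --pt "0 0 0 0 0 0.61" --pt "0 0 0 0 0 0.64" --pt "0 0 0 0 0 0.65" --pt "0 0 0 0 0 0.65"

```text
time: 16.12
eef_pos: [0.4249, 0.0168, 0.1271]
tcp_rot: [0.969, 0.245, 0.001, -0.0]
contact_force: [-1.5, 3.2, 6.3]
opening: 0.114
finger_force: 41.0
```

```bash
python3 st.py
```

```text
t 16.12 p [0.4249 0.0168 0.1271] yaw -61.58 tz [ 0.001  0.001 -1.   ] F [-1.5  3.2  6.3] M [ 0.482  0.264 -0.044] q [-2.01e-01 -1.39e-01  2.27e+00  2.00e-03  1.01e+00  8.73e-01] tau6 -0.107 op 0.114 ff 41.0
```

>>> apply_moves --pt "0 0 0 0 0 0.015" --pt "0 0 0 0 0 0.03" --pt "0 0 0 0 0 0.04" --pt "0 0 0 0 0 0.04"

```text
time: 16.62
eef_pos: [0.4249, 0.0168, 0.1271]
tcp_rot: [0.965, 0.261, 0.001, -0.0]
contact_force: [-1.6, 3.0, 4.7]
opening: 0.11
finger_force: 40.9
```

```bash
python3 st.py
```

```text
t 16.62 p [0.4249 0.0168 0.1271] yaw -59.78 tz [ 0.001  0.001 -1.   ] F [-1.6  3.   4.7] M [ 0.424  0.245 -0.076] q [-2.01e-01 -1.39e-01  2.27e+00  2.00e-03  1.01e+00  8.42e-01] tau6 -0.096 op 0.11 ff 40.9
```

Past the old binding point with low torque, so the arc has widened.

>>> apply_moves --pt "0 0 0 0 0 0.015" --pt "0 0 0 0 0 0.03" --pt "0 0 0 0 0 0.04" --pt "0 0 0 0 0 0.04"

```text
time: 17.12
eef_pos: [0.4249, 0.0168, 0.1271]
tcp_rot: [0.961, 0.276, 0.001, -0.0]
contact_force: [-1.4, 3.2, 5.7]
opening: 0.112
finger_force: 41.0
```

```bash
python3 st.py
```

```text
t 17.12 p [0.4249 0.0168 0.1271] yaw -58.01 tz [ 0.001  0.001 -1.   ] F [-1.4  3.2  5.7] M [ 0.456  0.282 -0.166] q [-2.01e-01 -1.39e-01  2.27e+00  2.00e-03  1.01e+00  8.11e-01] tau6 -0.207 op 0.112 ff 41.0
```

>>> apply_moves --pt "0 0 0 0 0 0.01" --pt "0 0 0 0 0 0.01" --pt "0 0 0 0 0 -0.06" --pt "0 0 0 0 0 -0.13" --pt "0 0 0 0 0 -0.2" --pt "0 0 0 0 0 -0.27" --pt "0 0 0 0 0 -0.34" --pt "0 0 0 0 0 -0.41" --pt "0 0 0 0 0 -0.48" --pt "0 0 0 0 0 -0.55" --pt "0 0 0 0 0 -0.62" --pt "0 0 0 0 0 -0.66" --pt "0 0 0 0 0 -0.678" --pt "0 0 0 0 0 -0.678"

```text
time: 18.88
eef_pos: [0.4248, 0.0169, 0.1271]
tcp_rot: [1.0, 0.014, 0.0, -0.0]
contact_force: [-2.4, 3.3, 6.6]
opening: 0.108
finger_force: 41.0
```

```bash
python3 st.py
```

```text
t 18.88 p [0.4248 0.0169 0.1271] yaw -88.43 tz [ 0.001  0.001 -1.   ] F [-2.4  3.3  6.6] M [0.51  0.32  0.136] q [-2.010e-01 -1.390e-01  2.270e+00  1.000e-03  1.010e+00  1.342e+00] tau6 0.109 op 0.108 ff 41.0
```

>>> apply_moves --pt "0 0 0 0 0 -0.015" --pt "0 0 0 0 0 -0.03" --pt "0 0 0 0 0 -0.035" --pt "0 0 0 0 0 -0.035"

```text
time: 19.38
eef_pos: [0.4248, 0.0169, 0.1271]
tcp_rot: [1.0, -0.0, 0.0, -0.001]
contact_force: [-1.6, 3.7, 6.2]
opening: 0.109
finger_force: 40.9
```

```bash
python3 st.py
```

```text
t 19.38 p [0.4248 0.0169 0.1271] yaw -90.01 tz [ 0.001  0.001 -1.   ] F [-1.6  3.7  6.2] M [0.529 0.3   0.121] q [-2.01e-01 -1.39e-01  2.27e+00  1.00e-03  1.01e+00  1.37e+00] tau6 0.11 op 0.109 ff 40.9
```

>>> apply_moves --pt "0 0 0 0 0 -0.015" --pt "0 0 0 0 0 -0.03" --pt "0 0 0 0 0 -0.035" --pt "0 0 0 0 0 -0.035"

```text
time: 19.88
eef_pos: [0.4248, 0.0169, 0.1271]
tcp_rot: [1.0, -0.014, 0.0, -0.001]
contact_force: [-3.1, 3.6, 5.6]
opening: 0.109
finger_force: 40.9
```

```bash
python3 st.py
```

```text
t 19.88 p [0.4248 0.0169 0.1271] yaw -91.58 tz [ 0.001  0.001 -1.   ] F [-3.1  3.6  5.6] M [0.612 0.329 0.092] q [-2.010e-01 -1.390e-01  2.270e+00  1.000e-03  1.010e+00  1.397e+00] tau6 0.118 op 0.109 ff 40.9
```

>>> apply_moves --pt "0 0 0 0 0 -0.015" --pt "0 0 0 0 0 -0.03" --pt "0 0 0 0 0 -0.035" --pt "0 0 0 0 0 -0.035"

```text
time: 20.38
eef_pos: [0.4248, 0.0169, 0.1271]
tcp_rot: [1.0, -0.027, 0.0, -0.0]
contact_force: [-1.6, 4.3, 5.1]
opening: 0.11
finger_force: 40.9
```

```bash
python3 st.py
```

```text
t 20.38 p [0.4248 0.0169 0.1271] yaw -93.12 tz [ 0.001  0.001 -1.   ] F [-1.6  4.3  5.1] M [0.606 0.327 0.182] q [-2.000e-01 -1.390e-01  2.270e+00  1.000e-03  1.010e+00  1.424e+00] tau6 0.206 op 0.11 ff 40.9
```

>>> apply_moves --pt "0 0 0 0 0 -0.01" --pt "0 0 0 0 0 -0.01" --pt "0 0 0 0 0 0.05" --pt "0 0 0 0 0 0.12" --pt "0 0 0 0 0 0.19" --pt "0 0 0 0 0 0.26" --pt "0 0 0 0 0 0.33" --pt "0 0 0 0 0 0.4" --pt "0 0 0 0 0 0.47" --pt "0 0 0 0 0 0.54" --pt "0 0 0 0 0 0.61" --pt "0 0 0 0 0 0.68" --pt "0 0 0 0 0 0.73" --pt "0 0 0 0 0 0.755" --pt "0 0 0 0 0 0.755"

```text
time: 22.25
eef_pos: [0.4249, 0.0168, 0.1271]
tcp_rot: [0.964, 0.265, 0.001, -0.0]
contact_force: [-1.5, 3.1, 5.6]
opening: 0.108
finger_force: 40.9
```

```bash
python3 st.py
```

```text
t 22.25 p [0.4249 0.0168 0.1271] yaw -59.23 tz [ 0.001  0.001 -1.   ] F [-1.5  3.1  5.6] M [ 0.477  0.29  -0.066] q [-2.01e-01 -1.39e-01  2.27e+00  2.00e-03  1.01e+00  8.32e-01] tau6 -0.107 op 0.108 ff 40.9
```

>>> apply_moves --pt "0 0 0 0 0 0.015" --pt "0 0 0 0 0 0.03" --pt "0 0 0 0 0 0.035" --pt "0 0 0 0 0 0.035"

```text
time: 22.75
eef_pos: [0.4249, 0.0168, 0.1271]
tcp_rot: [0.96, 0.278, 0.001, -0.0]
contact_force: [-1.3, 2.9, 6.1]
opening: 0.113
finger_force: 40.9
```

```bash
python3 st.py
```

```text
t 22.75 p [0.4249 0.0168 0.1271] yaw -57.67 tz [ 0.001  0.001 -1.   ] F [-1.3  2.9  6.1] M [ 0.569  0.255 -0.116] q [-2.01e-01 -1.39e-01  2.27e+00  2.00e-03  1.01e+00  8.05e-01] tau6 -0.101 op 0.113 ff 40.9
```

>>> apply_moves --pt "0 0 0 0 0 0.015" --pt "0 0 0 0 0 0.03" --pt "0 0 0 0 0 0.035" --pt "0 0 0 0 0 0.035"

```text
time: 23.25
eef_pos: [0.4249, 0.0168, 0.1271]
tcp_rot: [0.957, 0.292, 0.001, -0.0]
contact_force: [-2.6, 2.3, 5.8]
opening: 0.109
finger_force: 40.9
```

```bash
python3 st.py
```

```text
t 23.25 p [0.4249 0.0168 0.1271] yaw -56.09 tz [ 0.001  0.001 -1.   ] F [-2.6  2.3  5.8] M [ 0.49   0.273 -0.097] q [-2.01e-01 -1.39e-01  2.27e+00  2.00e-03  1.01e+00  7.77e-01] tau6 -0.101 op 0.109 ff 40.9
```

>>> apply_moves --pt "0 0 0 0 0 0.015" --pt "0 0 0 0 0 0.03" --pt "0 0 0 0 0 0.035" --pt "0 0 0 0 0 0.035"

```text
time: 23.75
eef_pos: [0.4249, 0.0168, 0.1271]
tcp_rot: [0.952, 0.305, 0.001, -0.0]
contact_force: [-2.4, 3.6, 5.8]
opening: 0.111
finger_force: 40.9
```

```bash
python3 st.py
```

```text
t 23.75 p [0.4249 0.0168 0.1271] yaw -54.51 tz [ 0.001  0.001 -1.   ] F [-2.4  3.6  5.8] M [ 0.501  0.295 -0.098] q [-2.01e-01 -1.39e-01  2.27e+00  2.00e-03  1.01e+00  7.50e-01] tau6 -0.101 op 0.111 ff 40.9
```

>>> apply_moves --pt "0 0 0 0 0 0.015" --pt "0 0 0 0 0 0.03" --pt "0 0 0 0 0 0.042" --pt "0 0 0 0 0 0.042"

```text
time: 24.25
eef_pos: [0.4249, 0.0168, 0.1271]
tcp_rot: [0.947, 0.32, 0.001, -0.0]
contact_force: [-1.4, 2.4, 5.8]
opening: 0.113
finger_force: 40.9
```

```bash
python3 st.py
```

```text
t 24.25 p [0.4249 0.0168 0.1271] yaw -52.62 tz [ 0.001  0.001 -1.   ] F [-1.4  2.4  5.8] M [ 0.527  0.227 -0.103] q [-2.01e-01 -1.39e-01  2.27e+00  2.00e-03  1.01e+00  7.17e-01] tau6 -0.103 op 0.113 ff 40.9
```

>>> apply_moves --pt "0 0 0 0 0 0.015" --pt "0 0 0 0 0 0.03" --pt "0 0 0 0 0 0.042" --pt "0 0 0 0 0 0.042"

```text
time: 24.75
eef_pos: [0.4249, 0.0168, 0.1271]
tcp_rot: [0.942, 0.336, 0.001, -0.0]
contact_force: [-1.1, 3.2, 4.9]
opening: 0.111
finger_force: 40.9
```

```bash
python3 st.py
```

```text
t 24.75 p [0.4249 0.0168 0.1271] yaw -50.74 tz [ 0.001  0.001 -1.   ] F [-1.1  3.2  4.9] M [ 0.487  0.28  -0.13 ] q [-2.01e-01 -1.39e-01  2.27e+00  2.00e-03  1.01e+00  6.84e-01] tau6 -0.103 op 0.111 ff 40.9
```

>>> apply_moves --pt "0 0 0 0 0 0.015" --pt "0 0 0 0 0 0.03" --pt "0 0 0 0 0 0.042" --pt "0 0 0 0 0 0.042"

```text
time: 25.25
eef_pos: [0.4249, 0.0168, 0.1271]
tcp_rot: [0.936, 0.351, 0.001, -0.0]
contact_force: [-2.3, 3.1, 5.3]
opening: 0.11
finger_force: 40.9
```

```bash
python3 st.py
```

```text
t 25.25 p [0.4249 0.0168 0.1271] yaw -48.84 tz [ 0.001  0.001 -1.   ] F [-2.3  3.1  5.3] M [ 0.506  0.317 -0.082] q [-2.010e-01 -1.390e-01  2.270e+00  2.000e-03  1.009e+00  6.510e-01] tau6 -0.103 op 0.11 ff 40.9
```

>>> apply_moves --pt "0 0 0 0 0 0.015" --pt "0 0 0 0 0 0.03" --pt "0 0 0 0 0 0.045" --pt "0 0 0 0 0 0.045"

```text
time: 25.75
eef_pos: [0.4249, 0.0168, 0.1271]
tcp_rot: [0.93, 0.368, 0.001, -0.0]
contact_force: [-1.8, 3.2, 5.2]
opening: 0.113
finger_force: 40.9
```

```bash
python3 st.py
```

```text
t 25.75 p [0.4249 0.0168 0.1271] yaw -46.82 tz [ 0.001  0.001 -1.   ] F [-1.8  3.2  5.2] M [ 0.501  0.302 -0.081] q [-2.010e-01 -1.390e-01  2.270e+00  2.000e-03  1.009e+00  6.160e-01] tau6 -0.104 op 0.113 ff 40.9
```

>>> apply_moves --pt "0 0 0 0 0 0.03" --pt "0 0 0 0 0 0.08" --pt "0 0 0 0 0 0.15" --pt "0 0 0 0 0 0.22" --pt "0 0 0 0 0 0.29" --pt "0 0 0 0 0 0.36" --pt "0 0 0 0 0 0.43" --pt "0 0 0 0 0 0.5" --pt "0 0 0 0 0 0.57" --pt "0 0 0 0 0 0.64" --pt "0 0 0 0 0 0.71" --pt "0 0 0 0 0 0.78" --pt "0 0 0 0 0 0.85" --pt "0 0 0 0 0 0.9" --pt "0 0 0 0 0 0.9"

```text
time: 27.62
eef_pos: [0.425, 0.0168, 0.1271]
tcp_rot: [0.745, 0.667, 0.001, 0.0]
contact_force: [-1.5, 3.5, 5.0]
opening: 0.116
finger_force: 40.8
```

```bash
python3 st.py
```

```text
t 27.62 p [0.425  0.0168 0.1271] yaw -6.31 tz [ 0.002  0.001 -1.   ] F [-1.5  3.5  5. ] M [ 0.563  0.195 -0.06 ] q [-2.010e-01 -1.390e-01  2.270e+00  2.000e-03  1.009e+00 -9.200e-02] tau6 -0.116 op 0.116 ff 40.8
```

>>> apply_moves --pt "0 0 0 0 0 0.06" --pt "0 0 0 0 0 0.13" --pt "0 0 0 0 0 0.2" --pt "0 0 0 0 0 0.27" --pt "0 0 0 0 0 0.34" --pt "0 0 0 0 0 0.4" --pt "0 0 0 0 0 0.42" --pt "0 0 0 0 0 0.42"

```text
time: 28.62
eef_pos: [0.4251, 0.0168, 0.1271]
tcp_rot: [0.625, 0.78, 0.001, 0.0]
contact_force: [-0.7, 2.8, 3.9]
opening: 0.11
finger_force: 40.8
```

>>> apply_moves --pt "0 0 0 0 0 0" --pt "0 0 0 0 0 0" --pt "0 0 0 0 0 0" --pt "0 0 0 0 0 0" --jaw 0.35

```text
time: 29.12
eef_pos: [0.4241, 0.0164, 0.1257]
tcp_rot: [0.625, 0.781, -0.0, -0.0]
contact_force: [0.8, -0.3, 0.8]
opening: 0.346
finger_force: 0.0
```

```bash
python3 st.py
```

```text
t 29.12 p [0.4241 0.0164 0.1257] yaw 12.62 tz [-0.001 -0.    -1.   ] F [ 0.8 -0.3  0.8] M [0.01  0.058 0.011] q [-0.201 -0.137  2.271 -0.     1.008 -0.422] tau6 -0.0 op 0.346 ff 0.0
```

>>> apply_moves --pt "0 0 0.06 0 0 0" --pt "0 0 0.1 0 0 0" --pt "0 0 0.1 0 0 0"

```text
time: 29.5
eef_pos: [0.4261, 0.0161, 0.2089]
tcp_rot: [0.625, 0.781, 0.001, 0.003]
contact_force: [0.6, 0.0, -0.9]
opening: 0.351
finger_force: 0.0
```

>>> apply_moves --pt "0.05 0.015 0 0 0 -0.24" --pt "0.101 0.032 0 0 0 -0.48" --pt "0.101 0.032 0 0 0 -0.72" --pt "0.101 0.032 0 0 0 -0.957" --pt "0.101 0.032 0 0 0 -0.957" --jaw 0.5

```text
time: 30.12
eef_pos: [0.5043, 0.0421, 0.2041]
tcp_rot: [0.867, 0.498, -0.001, -0.001]
contact_force: [-0.1, -0.2, 0.0]
opening: 0.5
finger_force: 0.0
```

>>> apply_moves --pt "0 0 0 0 0 -0.24" --pt "0 0 0 0 0 -0.48" --pt "0 0 0 0 0 -0.72" --pt "0 0 0 0 0 -0.957" --pt "0 0 0 0 0 -0.957" --pt "0 0 0 0 0 -0.957"

```text
time: 30.88
eef_pos: [0.5048, 0.042, 0.2054]
tcp_rot: [0.989, 0.145, -0.0, -0.0]
contact_force: [0.1, 0.5, 0.6]
opening: 0.501
finger_force: 0.0
```

```bash
python3 st.py
python3 - <<'E'
from h import *
a=ctrl.read_camera("scene")[:,:,::-1][160:320,250:410]; b=ctrl.read_camera("top")[:,:,::-1][120:280,290:450]
cv2.imwrite("pics/hand.png",cv2.resize(np.hstack([a,b]),(800,400),interpolation=cv2.INTER_CUBIC))
E
```

```text
t 30.88 p [0.5048 0.042  0.2054] yaw -73.29 tz [-0.001  0.    -1.   ] F [0.1 0.5 0.6] M [ 0.021 -0.039 -0.044] q [-0.117 -0.046  2.027 -0.     1.162  1.162] tau6 -0.009 op 0.501 ff 0.0
```

View pics/hand.png

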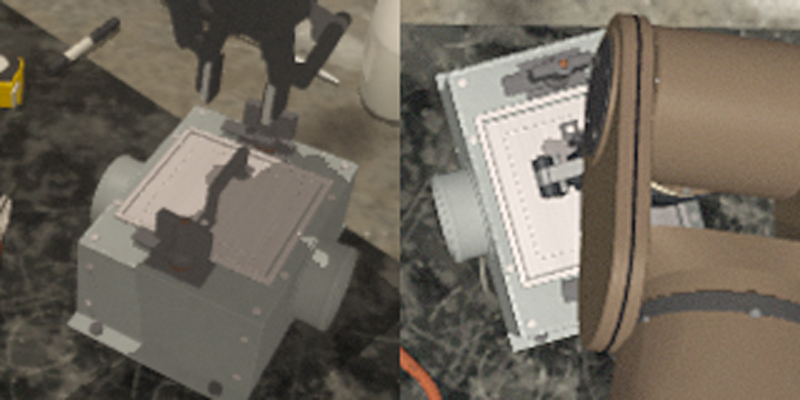

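The left half shows the latch wing at (180,240) turned across, parallel to its twin. The handle runs along the box's long axis, from (205,220) to (243,155), so the present jaw yaw fits. I'll descend and grip.

>>> apply_moves --pt "0 0 -0.05 0 0 0" --pt "0 0 -0.09 0 0 0" --pt "0 0 -0.103 0 0 0" --pt "0 0 -0.103 0 0 0"

```text
time: 31.48
eef_pos: [0.505, 0.042, 0.1233]
tcp_rot: [0.99, 0.144, -0.0, -0.0]
contact_force: [0.7, 0.2, 0.7]
opening: 0.499
finger_force: 0.0
```

>>> apply_moves --pt "0 0 0 0 0 0" --pt "0 0 0 0 0 0" --pt "0 0 0 0 0 0" --pt "0 0 0 0 0 0" --pt "0 0 0 0 0 0" --pt "0 0 0 0 0 0" --jaw 0 --squeeze 50

```text
time: 32.22
eef_pos: [0.5062, 0.042, 0.1252]
tcp_rot: [0.99, 0.143, 0.001, 0.0]
contact_force: [-1.0, 0.1, 6.4]
opening: 0.104
finger_force: 50.0
```

```bash
python3 st.py
```

```text
t 32.23 p [0.5062 0.042  0.1252] yaw -73.51 tz [ 0.003 -0.    -1.   ] F [-1.   0.1  6.4] M [ 0.033  0.123 -0.069] q [-0.117  0.061  2.082  0.     0.996  1.166] tau6 0.004 op 0.104 ff 50.0
```

>>> apply_moves --pt "0 0 0.01 0 0 0" --pt "0 0 0.025 0 0 0" --pt "0 0 0.05 0 0 0" --pt "0 0 0.08 0 0 0" --pt "0 0 0.11 0 0 0" --pt "0 0 0.13 0 0 0" --pt "0 0 0.13 0 0 0"

```text
time: 33.1
eef_pos: [0.5057, 0.042, 0.2289]
tcp_rot: [0.99, 0.143, 0.001, 0.0]
contact_force: [-0.2, -0.4, -2.1]
opening: 0.107
finger_force: 48.9
```

```bash
python3 st.py
python3 - <<'E'
from h import *
a=ctrl.read_camera("scene")[:,:,::-1]; b=ctrl.read_camera("top")[:,:,::-1]
cv2.imwrite("pics/lift.png",cv2.resize(np.hstack([a[60:340,200:560],b[60:340,200:560]]),(800,311)))
E
```

```text
t 33.1 p [0.5057 0.042  0.2289] yaw -73.51 tz [ 0.003 -0.    -1.   ] F [-0.2 -0.4 -2.1] M [0.022 0.016 0.06 ] q [-0.117 -0.07   2.005 -0.     1.204  1.166] tau6 0.0 op 0.107 ff 48.9
```

View pics/lift.png

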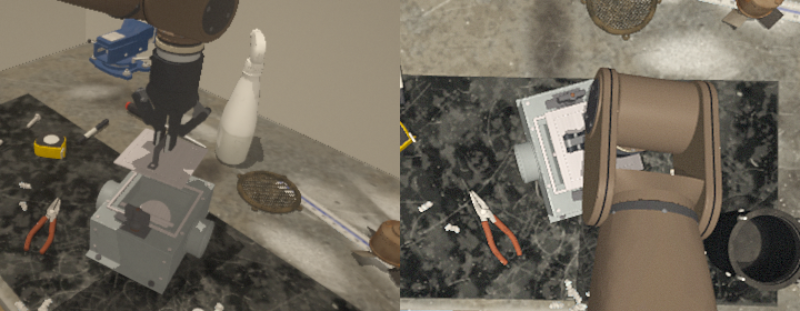

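Run:
```python
from h import *
print(back("top",[[447,217],[440,233],[480,133],[417,180]],0).round(3))
ex=np.array([-.959,-.284]);ey=np.array([.284,-.959]);c=np.array([.54,-.165])
for a,b in((1,1),(1,-1),(-1,-1),(-1,1)): print((c+.062*(a*ex+b*ey)).round(3))
print((c-[.505,.041])@ex,(c-[.505,.041])@ey)
```

```text
[[ 0.461 -0.155  0.   ]
 [ 0.427 -0.14   0.   ]
 [ 0.643 -0.227  0.   ]
 [ 0.539 -0.091  0.   ]]
[ 0.498 -0.242]
[ 0.463 -0.123]
[ 0.582 -0.088]
[ 0.617 -0.207]
0.024938999999999975 0.207494
```

>>> apply_moves --pt "0.01 -0.04 0 0 0 0" --pt "0.025 -0.1 0 0 0 0" --pt "0.04 -0.16 0 0 0 0" --pt "0.054 -0.22 0 0 0 0" --pt "0.062 -0.26 0 0 0 0" --pt "0.064 -0.271 0 0 0 0" --pt "0.064 -0.271 0 0 0 0"

```text
time: 34.08
eef_pos: [0.5557, -0.1745, 0.2261]
tcp_rot: [0.99, 0.143, -0.001, -0.001]
contact_force: [-0.9, 0.3, -2.6]
opening: 0.102
finger_force: 49.1
```

>>> apply_moves --pt "0 0 -0.03 0 0 0" --pt "0 0 -0.08 0 0 0" --pt "0 0 -0.13 0 0 0" --pt "0 0 -0.17 0 0 0" --pt "0 0 -0.2 0 0 0" --pt "0 0 -0.215 0 0 0" --pt "0 0 -0.225 0 0 0" --pt "0 0 -0.225 0 0 0"

```text
time: 35.08
eef_pos: [0.5565, -0.1744, 0.0477]
tcp_rot: [0.99, 0.144, 0.0, -0.0]
contact_force: [-0.5, -0.1, -2.7]
opening: 0.105
finger_force: 49.1
```

```bash
python3 st.py
```

```text
t 35.08 p [ 0.5565 -0.1744  0.0477] yaw -73.49 tz [ 0.  0. -1.] F [-0.5 -0.1 -2.7] M [-0.05  -0.025  0.016] q [-0.478  0.336  1.925  0.     0.88   0.805] tau6 0.0 op 0.105 ff 49.1
```

>>> apply_moves --pt "0 0 -0.004 0 0 0" --pt "0 0 -0.008 0 0 0" --pt "0 0 -0.011 0 0 0" --pt "0 0 -0.013 0 0 0" --pt "0 0 -0.0145 0 0 0" --pt "0 0 -0.0145 0 0 0"

```text
time: 35.83
eef_pos: [0.5562, -0.1747, 0.0358]
tcp_rot: [0.99, 0.143, -0.0, -0.0]
contact_force: [-0.5, -0.5, -2.3]
opening: 0.107
finger_force: 49.1
```

```bash
python3 st.py
```

```text
t 35.83 p [ 0.5562 -0.1747  0.0358] yaw -73.51 tz [-0.  0. -1.] F [-0.5 -0.5 -2.3] M [ 0.057 -0.016  0.013] q [-0.478  0.356  1.927 -0.     0.859  0.805] tau6 0.0 op 0.107 ff 49.1
```

Not yet touching, so I'll lower a little more and watch the force.

>>> apply_moves --pt "0 0 -0.001 0 0 0" --pt "0 0 -0.002 0 0 0" --pt "0 0 -0.002 0 0 0"

```text
time: 36.2
eef_pos: [0.5565, -0.1749, 0.0353]
tcp_rot: [0.99, 0.143, -0.0, 0.0]
contact_force: [-4.4, 1.4, 5.3]
opening: 0.105
finger_force: 50.2
```

```bash
python3 st.py
```

```text
t 36.2 p [ 0.5565 -0.1749  0.0353] yaw -73.5 tz [-0. -0. -1.] F [-4.4  1.4  5.3] M [ 0.221  0.493 -0.045] q [-0.478  0.357  1.926 -0.     0.859  0.805] tau6 -0.002 op 0.105 ff 50.2
```

>>> apply_moves --pt "0 0 0 0 0 0" --pt "0 0 0 0 0 0" --pt "0 0 0 0 0 0" --pt "0 0 0 0 0 0" --pt "0 0 0 0 0 0" --jaw 0.5

```text
time: 36.83
eef_pos: [0.5564, -0.1748, 0.0343]
tcp_rot: [0.99, 0.143, 0.0, 0.0]
contact_force: [0.3, -0.2, 0.8]
opening: 0.499
finger_force: 0.0
```

>>> apply_moves --pt "0 0 0.02 0 0 0" --pt "0 0 0.06 0 0 0" --pt "0 0 0.13 0 0 0" --pt "0 0 0.2 0 0 0" --pt "0 0 0.25 0 0 0" --pt "-0.1 -0.1 0.25 0 0 0" --pt "-0.1 -0.2 0.25 0 0 0" --pt "-0.1 -0.2 0.25 0 0 0" --pt "-0.1 -0.2 0.25 0 0 0"

```text
time: 37.95
eef_pos: [0.475, -0.3382, 0.2358]
tcp_rot: [0.99, 0.141, 0.0, 0.001]
contact_force: [-0.3, 1.0, -0.4]
opening: 0.495
finger_force: 0.0
```

```bash
python3 st.py
python3 - <<'E'
from h import *
a=ctrl.read_camera("scene")[:,:,::-1]; b=ctrl.read_camera("top")[:,:,::-1]
cv2.imwrite("pics/end.png",cv2.resize(np.hstack([a[60:340,200:560],b[60:340,200:560]]),(800,311)))
E
```

```text
t 37.95 p [ 0.475  -0.3382  0.2358] yaw -73.82 tz [ 0.001 -0.002 -1.   ] F [-0.3  1.  -0.4] M [0.003 0.016 0.035] q [-7.920e-01  9.700e-02  1.823e+00 -1.000e-03  1.220e+00  4.960e-01] tau6 -0.097 op 0.495 ff 0.0
```

View pics/end.png

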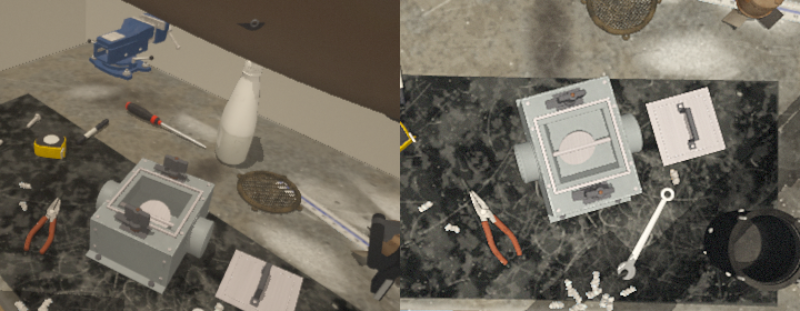

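The panel lies flat with its handle up beside the box, at (685,125) in the right half. The latch at (597,192) stands clear, parallel to its twin, and the tools are where they were. I'll hand in.

```bash
python3 -c "
from plant import ctrl
print(ctrl.sign_off())"
```

```text
the job is handed in; nothing more can be done
None
```

The seized latch was rocked free and turned clear by about 1.5 rad, the panel was laid flat and handle up on the bare bench to the right of the box, and the job was handed in at about 38 s; no verdict came back.

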